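# Carry a tuned filter board from the alignment stand to its case on a lifter

### The arm

A 6-joint arm with a two-finger parallel gripper is mounted at the origin on a cart in front of the work surface, level with it; the furniture and walls round the work are solid. World frame = base frame: x ahead of the robot, y to its left, z up, the work surface at z = 0. Lengths are in m, angles in rad, forces in N, time in s.
With the tool pointing down it reaches from about 0.275 to 0.75 m from the base axis. Payload 10.2 kg.
Tool frame: the origin (TCP) lies midway between the tips of the shut fingers; the grasp point (between the pads) lies 19 mm behind it (r.hold_point_z is the distance from the TCP to the grasp point, in m); z points along the fingers, y is the line along which they close (so a half turn about z gives the same grasp; the last joint's range is limited). The gripper opens to 85 mm and grips with 20 to 120 N. Pads are 22 mm wide; open, the fingers measure 114 mm over their backs; the gripper's body (76 mm by 85 mm) begins 54 mm behind the grasp point. The pads swing forward as they close: fully open they stand 13 mm farther back than shut.
Start: joints at [-1.471, 0.313, 1.498, -0, 1.331, -0.223], TCP at [0.167, -0.498, 0.231] pointing down, gripper open.
Joint ranges: [-2.94, 2.94], [-0.97, 2.17], [0.19, 2.56], [-1.23, 4.37], [0.02, 3.11], [-2.88, 2.88]. Speed limits (rad/s): [2.39, 2.39, 3.01, 3.14, 3.14, 3.14].

### API

Orientations are given as a 3x3 rotation matrix whose columns are the frame's x, y, z axes.
In Python, from station import r, vision gives the robot as it stands (r), with the cameras (vision).
- The arm moves only by the tool jog_arm, called after "Request:" by a JSON object that holds its "fn" and its "kwargs", one argument or row to a line. Schema: {"type":"object","properties":{"ticks":{"type":"array","items":{"type":"object","properties":{"finger_gap":{"type":"number"},"xyz":{"type":"array","items":{"type":"number"},"minItems":3,"maxItems":3},"yaw":{"type":"number"}},"additionalProperties":false,"required":["finger_gap"]},"minItems":1,"maxItems":8},"only":{"type":"string"},"quiet":{"type":"boolean"},"lines":{"type":"string"}},"required":["ticks"],"additionalProperties":false}. ticks is a list of rows, 1 to 8 of them, each an object with the fields finger_gap (the opening from 0.0 (shut) to 1.0 (fully open)), xyz (a list: dx, dy, dz in m), yaw (a turn about the tool's z in rad); a field left out counts as zero (the opening has to be given); each row shifts and turns the commanded pose from where the row before left it, along the tool's axes as they then stand; what a row does not reach is not made up. A row lasts 1/10 s, in which the tool goes at most 0.05 m and 0.15 rad, less where a joint would pass 70% of its speed; a pose out of reach is approached as far as the arm can. The fingers move at their own pace and stop on an object; the grip force is fixed at half the most. Time passes only in rows, so rows that do not move let the fingers close. The tool returns the time, the measured TCP pose, the force, the opening and the grip force at its end. only (a regular expression) keeps the lines of the reply that match it, lines (a string "A,B") keeps lines A to B, and quiet returns only ok. Input that does not fit is refused with a message, and nothing moves.
- r.state(): the state, without advancing time (a new reading comes with each control period).
- vision.read_camera(name): name is "side" or "top"; returns a dict with "image" (400x640x3 uint8, red, green, blue), "z_map" (400x640 float32, m along the optical axis (not along the pixel's ray), 0 where there is no reading), "intrinsics" (3x3 intrinsics, pixels), "camera_from_world" (4x4, takes a point from world to camera coordinates). Camera axes: x right, y down, z forward; pixel columns grow to the right and rows downward; lengths in m; the calibration is good to about 2 mm. A picture is of the moment at which its call begins.
- r.sign_off(): hands the job in; it is judged then, once.
The state is a dict: "t": time; "joint_positions": joint angles; "qd": joint speeds; "tau": joint torques, N m; "tool_pos": TCP position; "tool_rot": TCP orientation; "ft_force": force on the tool from outside, world axes, zero at the start; "wrist_torque": the same for the moment, N m; "gripper_width": opening from 0.0 (shut) to 1.0 (fully open); "finger_force": force on a finger pad.
Only numpy, scipy, OpenCV 4.12 (cv2) and the standard library are available. Lean on these libraries where they do the work, as an engineer would, in place of code of your own. Each camera call takes 0.05 s, during which the arm holds its last target. There are 200 camera calls.

### The job

The filter board on the sloped stand has just been tuned, so no finger may touch it any more. Take the flat lifter, slide its blade under the board between the stand's rails, carry the board over on the blade and lay it gently on the two ledges inside the open aluminium case, level, right side up and not sticking out of the open end. Then draw the blade out from under it and lay the lifter flat on the bench by itself, leaving the other things where they are.

Things in the scene. Friction and masses are not known exactly. Their poses are not given: they have to be found in the camera images.
- lifter: Loose flat lifter (spatula), 0.10 kg: steel blade 96 x 60 x 3 mm, round cranked neck, dark wooden handle. Origin: middle of the blade's underside; x from the handle towards the blade's tip, z up. Blade x = -48 to 48 mm, top at z = 3 mm; an upturned heel 60 mm wide closes its rear at x = -52 to -48 mm, up to z = 8 mm. Balances at x = -35 mm. Starts lying blade flat on the bench.
- lifter_grip (a point): Point to grip on the lifter's handle, at x = -110, z = 42 mm in the lifter's frame; same axes. The handle is parallel to the blade, flat sided, 18 mm wide (y), 24 mm high (z = 30 to 54 mm), 70 mm long (x = -146 to -76 mm).
- board: Loose green circuit board with three copper coils and tin screens, 84 mm (x) x 100 mm (y) x 2 mm, parts on top up to 15 mm high, about 0.07 kg; too wide to grip. Origin: middle of its underside; z out of its upper face. It lies on the sloped stand, its x pointing up the slope.
- stand: Heavy sloped stand, does not move: dark base plate 150 x 136 mm and two parallel aluminium rails with rubber faces that rise towards +x at 30 degrees. Origin: on the bench under the middle of the base; z up. It is open between the rails, and at least 25 mm deep under the board there.
- stand_seat (a point): Middle of the plane of the rails' tops, 135 mm above the stand's origin; axes as the stand (level, not sloped). Rails 112 mm long, inner faces at y = -40 and 40 mm, outer at 54 mm. Toes on the rails' lower ends, 42.5 mm down the slope from it, stand 9 mm above the rails' tops and stop the board; an ear beside each rail (y = 56 mm) stands 5 mm above.
- case: Open grey aluminium case, does not move, 122 mm (x) x 124 mm (y): a U section, open on top and at its -x end, with a wall at its +x end. Origin: on the bench under its middle; x points in from the open end. Floor top at z = 5 mm, walls up to z = 41 mm. Inside: y = -57 to 57 mm, x = -61 (open end) to 55 mm.
- case_seat (a point): Where the middle of the board's underside belongs: middle of the case at the ledges' height (z = 26 mm in the case's frame); same axes. Along each side wall runs a ledge 4 mm thick, top at that height, from the wall in to y = -40 or 40 mm; between the ledges, down to the floor, there is room for the blade.
- trim_tool: Bystander: thin yellow trimming tool, 120 mm long, behind the work. Origin: under its middle.
- battery_pack: Bystander: black battery pack, 88 x 54 x 19 mm, behind the work. Origin: under its middle.
- tape_black: Bystander: roll of black tape, 67 mm wide, 19 mm high. Origin: under its middle.

How it is judged:
By the outcome, as a careful person would: the job done as asked, in the order asked, and still so for the second after the job is handed in, with the robot touching nothing.
It also fails if it takes over 58 s, if anything falls off the work surface, if the arm or the gripper's body presses on something with over 40 N, if the wrist force passes 120 N, or if a joint passes its speed limit or range.

## Working session

There is one attempt and no reset: what is moved stays moved. The work goes in short steps, Python scripts to look and compute and a tool call to move; the robot and the scene stay as the last step left them, time stands still between calls to the robot, and variables do not carry over. Pictures are saved under pics/ and viewed, at most 10 in all, crops included, and the job is handed in when it is done.

```bash
ls; mkdir -p pics; python3 - <<'E'
from station import r, vision
import cv2,numpy as np
for n in("side","top"):
    c=vision.read_camera(n); cv2.imwrite(f"pics/{n}0.png",c["image"][:,:,::-1]); np.savez(f"{n}0.npz",**c)
    print(n,c["intrinsics"].tolist(),np.round(c["camera_from_world"],3).tolist(),(c["z_map"]>0).mean())
s=r.state();print(s["t"],s["tool_pos"],np.round(s["tool_rot"],3).tolist(),r.hold_point_z)
E
```

```text
pics
station.py
side [[440.2989178162417, 0.0, 309.38871778972975], [0.0, 440.2989178162417, 194.5021920123972], [0.0, 0.0, 1.0]] [[-0.363, 0.932, -0.002, 0.486], [0.733, 0.285, -0.617, -0.238], [-0.575, -0.226, -0.787, 1.163], [0.0, 0.0, 0.0, 1.0]] 0.9960859375
top [[416.48174964743833, 0.0, 308.1605903200707], [0.0, 416.48174964743833, 204.8404076591884], [0.0, 0.0, 1.0]] [[0.006, -1.0, -0.014, -0.316], [-0.996, -0.005, -0.086, 0.54], [0.086, 0.014, -0.996, 1.012], [0.0, 0.0, 0.0, 1.0]] 0.9960390625
0.1 [ 0.16651095 -0.49766702  0.23081105] [[0.948, 0.317, -0.0], [0.317, -0.948, 0.001], [0.0, -0.001, -1.0]] 0.0187
```

View pics/side0.png

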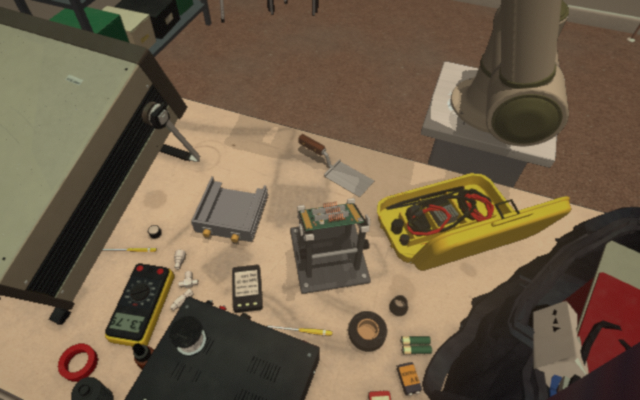

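View pics/top0.png

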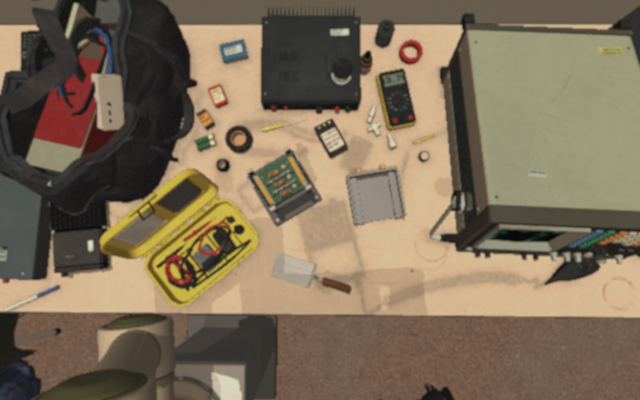

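Side view: lifter blade at (350,178) with its handle at (312,145), stand at (330,250) with the board at (333,215), and case at (230,208). Top view: blade at (295,270), handle at (337,285), board at (280,180), case at (376,196). I'll zoom in and back-project.

```bash
cat > h.py <<'E'
import numpy as np,cv2
from station import r, vision
def cloud(c):
    K,T=c["intrinsics"],c["camera_from_world"]; z=c["z_map"].astype(float)
    v,u=np.mgrid[:400,:640]
    P=np.stack([(u-K[0,2])/K[0,0]*z,(v-K[1,2])/K[1,1]*z,z],-1)
    return (P-T[:3,3])@T[:3,:3]
def snap(n,f=None):
    c=vision.read_camera(n)
    if f: np.savez(f,**c)
    return c
def ray(c,u,v,h):
    K,T=c["intrinsics"],c["camera_from_world"]; R,t=T[:3,:3],T[:3,3]
    o=-R.T@t; d=R.T@np.array([(u-K[0,2])/K[0,0],(v-K[1,2])/K[1,1],1]); return o+d*(h-o[2])/d[2]
def crop(c,x0,y0,w,h,s,f): cv2.imwrite(f,cv2.resize(c["image"][y0:y0+h,x0:x0+w,::-1],None,fx=s,fy=s,interpolation=cv2.INTER_CUBIC))
def proj(c,P):
    q=c["camera_from_world"][:3]@np.append(P,1); q=c["intrinsics"]@q; return q[:2]/q[2]
E
python3 - <<'E'
from h import *
t=dict(np.load("top0.npz"));s=dict(np.load("side0.npz"))
a=cv2.resize(t["image"][140:300,240:415],None,fx=3.6,fy=3.6,interpolation=cv2.INTER_CUBIC)
cv2.imwrite("pics/tc.png",a[:,:,::-1])
crop(s,185,125,200,175,4-1,"pics/sc.png")
Pt=cloud(t);Ps=cloud(s)
for n,P in(("t",Pt),("s",Ps)):
    m=(P[...,0]>.2)&(P[...,0]<.7)&(abs(P[...,1]+.35)<.35)
    print(n,"bench",np.median(P[m&(abs(P[...,2])<.02)][:,2]))
    for nm,lo,hi,x0,x1,y0,y1 in(("lift",.02,.08,.25,.42,-.52,-.25),("board/stand",.06,.2,.4,.65,-.38,-.1),("case",.015,.06,.4,.62,-.6,-.4)):
        q=P[(P[...,2]>lo)&(P[...,2]<hi)&(P[...,0]>x0)&(P[...,0]<x1)&(P[...,1]>y0)&(P[...,1]<y1)]
        if len(q)<5: print(nm,len(q)); continue
        xy=q[:,:2].astype(np.float32); print(n,nm,len(q),q.mean(0).round(3),np.percentile(q[:,2],[2,50,98]).round(3),[np.round(e,3) for e in cv2.minAreaRect(xy)])
E
```

```text
t bench -0.000953168248249578
t lift 262 [ 0.352 -0.377  0.05 ] [0.032 0.051 0.055] [array([ 0.353, -0.374]), array([0.086, 0.018]), np.float64(72.775)]
t board/stand 1918 [ 0.588 -0.251  0.137] [0.112 0.138 0.159] [array([ 0.591, -0.251]), array([0.1 , 0.12]), np.float64(31.38)]
t case 1002 [ 0.564 -0.476  0.029] [0.02  0.026 0.041] [array([ 0.567, -0.48 ]), array([0.122, 0.129]), np.float64(9.303)]
s bench -2.15966754763645e-05
s lift 343 [ 0.357 -0.374  0.046] [0.026 0.049 0.055] [array([ 0.353, -0.373]), array([0.087, 0.02 ]), np.float64(73.523)]
s board/stand 2032 [ 0.599 -0.241  0.131] [0.075 0.14  0.16 ] [array([ 0.592, -0.249]), array([0.099, 0.123]), np.float64(30.795)]
s case 1222 [ 0.568 -0.473  0.03 ] [0.018 0.027 0.042] [array([ 0.567, -0.478]), array([0.124, 0.127]), np.float64(9.567)]
```

View pics/tc.png

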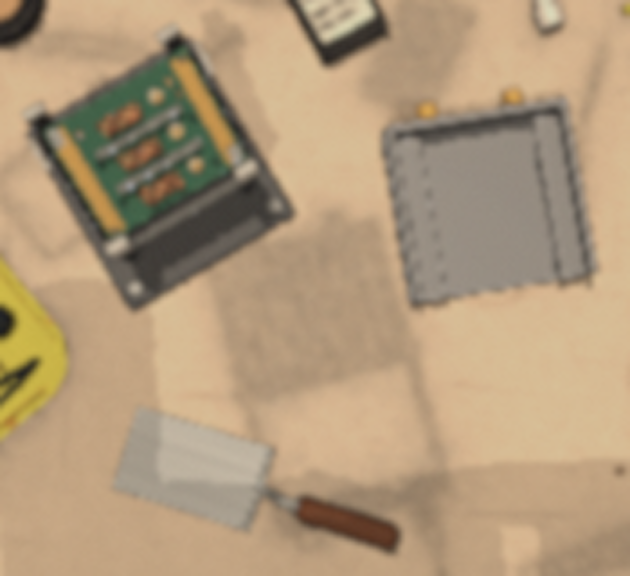

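View pics/sc.png

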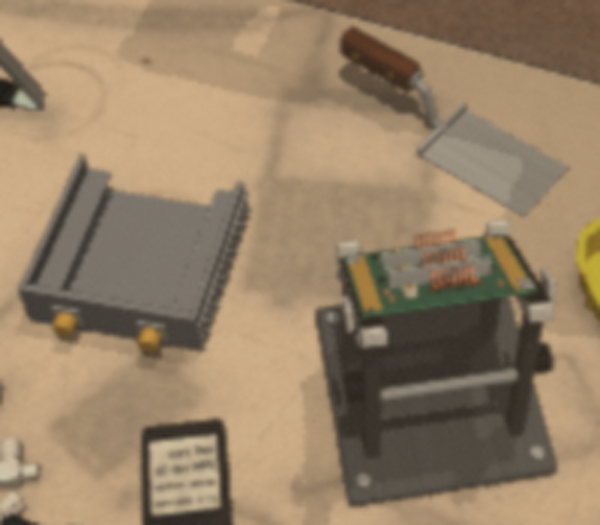

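Top crop: blade centre at about (194,465), handle (350,523), board (145,150), case (488,205) with its open end towards the robot. Side crop: the rails slope between the white corner blocks. I'll fit planes next to get the slope direction and refine the poses.

```bash
python3 - <<'E'
from h import *
for n in("top","side"):
    c=dict(np.load(n+"0.npz"));P=cloud(c);hsv=cv2.cvtColor(c["image"],cv2.COLOR_RGB2HSV)
    A=lambda x0,x1,y0,y1,z0,z1:(P[...,0]>x0)&(P[...,0]<x1)&(P[...,1]>y0)&(P[...,1]<y1)&(P[...,2]>z0)&(P[...,2]<z1)
    m=A(.5,.68,-.34,-.16,.08,.17)
    g=m&(hsv[...,0]>50)&(hsv[...,0]<90)&(hsv[...,1]>110)
    q=P[g]
    for _ in range(4):
        k,*_x=np.linalg.lstsq(np.c_[q[:,:2],np.ones(len(q))],q[:,2],rcond=None)
        e=q[:,2]-np.c_[q[:,:2],np.ones(len(q))]@k; q=q[abs(e)<.003]
    print(n,"green",g.sum(),len(q),"slope deg",np.degrees(np.arctan(np.hypot(*k[:2]))),"upslope az",np.degrees(np.arctan2(k[1],k[0])),"z@(.591,-.25)",k@[.591,-.25,1])
    # board region: green or orange; in-plane rectangle
    sat=m&(hsv[...,1]>90); q=P[sat]; e=q[:,2]-np.c_[q[:,:2],np.ones(len(q))]@k; q=q[abs(e)<.004]
    az=np.arctan2(k[1],k[0]);ux=np.r_[np.cos(az),np.sin(az),np.hypot(*k[:2])];ux/=np.linalg.norm(ux);uy=np.r_[-np.sin(az),np.cos(az),0]
    R=cv2.minAreaRect(np.c_[q@ux,q@uy].astype(np.float32)); uz=np.cross(ux,uy); print(" board rect",R,"centre",(R[0][0]*ux+R[0][1]*uy+uz*np.median(q@uz)).round(4))
    a,b=q@ux,q@uy; print(" ext",np.percentile(a,[1,99]),np.percentile(b,[1,99]), "mid world",((np.percentile(a,[1,99]).mean())*ux+np.percentile(b,[1,99]).mean()*uy+uz*np.median(q@uz)).round(4))
    # white corner blocks
    w=m&(hsv[...,1]<60)&(hsv[...,2]>150); nn,L,S,C=cv2.connectedComponentsWithStats(w.astype(np.uint8))
    for i in range(1,nn):
        if S[i,4]>6: print(" white",S[i,4],P[L==i].mean(0).round(4))
    # case walls
    for nm,z0,z1 in(("walls",.034,.046),("ledge",.02,.031),("floor",-.001,.012)):
        q=P[A(.49,.645,-.555,-.4,z0,z1)]
        if nm!="floor": print(" case",nm,len(q),np.median(q[:,2]).round(4),cv2.minAreaRect(q[:,:2].astype(np.float32)))
    # lifter
    h=m=A(.27,.42,-.47,-.31,.03,.06)&(hsv[...,1]>80); q=P[h&(P[...,2]>.048)]
    print(" handle top",len(q),np.median(q[:,2]),cv2.minAreaRect(q[:,:2].astype(np.float32)))
    b=(P[...,0]>.3)&(P[...,0]<.46)&(P[...,1]>-.34)&(P[...,1]<-.19)&(P[...,2]<.03)&(hsv[...,1]<45)
    nn,L,S,C=cv2.connectedComponentsWithStats(b.astype(np.uint8)); i=1+np.argmax(S[1:,4]); u=np.argwhere(L==i)[:,::-1]
    q=np.array([ray(c,x,y,.003) for x,y in u]); print(" blade",len(q),np.median(P[L==i][:,2]),cv2.minAreaRect(q[:,:2].astype(np.float32)))
E
```

```text
top green 0 0 slope deg 0.0 upslope az 0.0 z@(.591,-.25) 0.0
 board rect ((0.0, 0.0), (0.0, 0.0), 0.0) centre [nan nan nan]
  return _methods._mean(a, axis=axis, dtype=dtype,
  ret = ret.dtype.type(ret / rcount)
Traceback (most recent call last):
IndexError: index -1 is out of bounds for axis 0 with size 0
```

```bash
cat > meas.py <<'E'
from h import *
for n in("top","side"):
    c=dict(np.load(n+"0.npz"));P=cloud(c);hsv=cv2.cvtColor(c["image"],cv2.COLOR_RGB2HSV).astype(int)
    A=lambda x0,x1,y0,y1,z0,z1:(P[...,0]>x0)&(P[...,0]<x1)&(P[...,1]>y0)&(P[...,1]<y1)&(P[...,2]>z0)&(P[...,2]<z1)
    m=A(.5,.69,-.34,-.16,.08,.17)
    g=m&(hsv[...,0]>35)&(hsv[...,0]<100)&(hsv[...,1]>70)
    q=P[g]
    if len(q)<20: print(n,m.sum(),np.percentile(hsv[m],[10,50,90],axis=0)); continue
    for _ in range(4):
        k,*_x=np.linalg.lstsq(np.c_[q[:,:2],np.ones(len(q))],q[:,2],rcond=None)
        e=q[:,2]-np.c_[q[:,:2],np.ones(len(q))]@k; q=q[abs(e)<.003]
    print(n,"green",g.sum(),len(q),"slope deg",np.degrees(np.arctan(np.hypot(*k[:2]))),"upslope az",np.degrees(np.arctan2(k[1],k[0])),"z@(.591,-.25)",k@[.591,-.25,1])
    sat=m&(hsv[...,1]>80); q=P[sat]; e=q[:,2]-np.c_[q[:,:2],np.ones(len(q))]@k; q=q[abs(e)<.004]
    az=np.arctan2(k[1],k[0]);ux=np.r_[np.cos(az),np.sin(az),np.hypot(*k[:2])];ux/=np.linalg.norm(ux);uy=np.r_[-np.sin(az),np.cos(az),0];uz=np.cross(ux,uy)
    R=cv2.minAreaRect(np.c_[q@ux,q@uy].astype(np.float32)); print(" board rect",R[1:],"centre",(R[0][0]*ux+R[0][1]*uy+uz*np.median(q@uz)).round(4))
    w=m&(hsv[...,1]<60)&(hsv[...,2]>150); nn,L,S,C=cv2.connectedComponentsWithStats(w.astype(np.uint8))
    for i in range(1,nn):
        if S[i,4]>6: print(" white",S[i,4],P[L==i].mean(0).round(4))
    for nm,z0,z1 in(("walls",.034,.046),("ledge",.02,.031)):
        q=P[A(.49,.645,-.555,-.4,z0,z1)]
        print(" case",nm,len(q),np.median(q[:,2]).round(4),cv2.minAreaRect(q[:,:2].astype(np.float32)))
    q=P[A(.27,.42,-.47,-.31,.048,.06)]
    print(" handle top",len(q),np.median(q[:,2]),cv2.minAreaRect(q[:,:2].astype(np.float32)))
    b=(P[...,0]>.3)&(P[...,0]<.46)&(P[...,1]>-.34)&(P[...,1]<-.19)&(P[...,2]<.03)&(hsv[...,1]<60)
    nn,L,S,C=cv2.connectedComponentsWithStats(b.astype(np.uint8)); i=1+np.argmax(S[1:,4]); u=np.argwhere(L==i)[:,::-1]
    q=np.array([ray(c,x,y,.003) for x,y in u]); print(" blade",len(q),np.median(P[L==i][:,2]),cv2.minAreaRect(q[:,:2].astype(np.float32)))
E
python3 meas.py
```

```text
top green 327 293 slope deg 29.86107108093914 upslope az 31.59934539920332 z@(.591,-.25) 0.13806233137790772
 board rect ((0.07960828393697739, 0.10225389897823334), 0.7962465882301331) centre [ 0.5868 -0.2532  0.1351]
 white 12 [ 0.6529 -0.2663  0.1592]
 white 9 [ 0.6371 -0.2895  0.1513]
 white 11 [ 0.604  -0.1861  0.159 ]
 white 16 [ 0.5755 -0.314   0.1162]
 white 16 [ 0.5271 -0.2338  0.1176]
 case walls 352 0.0388 ((0.5669888257980347, -0.4792228937149048), (0.12157680839300156, 0.12685181200504303), 9.579286575317383)
 case ledge 759 0.0246 ((0.5734120011329651, -0.47885850071907043), (0.1344173103570938, 0.12936702370643616), 9.568392753601074)
 handle top 209 0.05189449562219239 ((0.35049691796302795, -0.3809335231781006), (0.07085095345973969, 0.017498012632131577), 73.58869171142578)
 blade 956 0.001491240315466632 ((0.37984198331832886, -0.28208649158477783), (0.10952074825763702, 0.059263259172439575), 72.92042541503906)
side green 91 91 slope deg 30.053006163134338 upslope az 31.124628608970795 z@(.591,-.25) 0.13905962548042922
 board rect ((0.10483064502477646, 0.09639878571033478), 88.43865203857422) centre [ 0.5882 -0.2509  0.1375]
 white 26 [ 0.5292 -0.2319  0.1179]
 white 24 [ 0.5778 -0.3132  0.1188]
 white 33 [ 0.6069 -0.1853  0.1583]
 white 29 [ 0.6556 -0.2663  0.159 ]
 case walls 533 0.0396 ((0.5677204132080078, -0.4775436520576477), (0.12382034212350845, 0.1274774968624115), 9.877423286437988)
 case ledge 959 0.0255 ((0.573478639125824, -0.4768742620944977), (0.13601958751678467, 0.12726764380931854), 9.316191673278809)
 handle top 181 0.05246944748228372 ((0.35108381509780884, -0.37922531366348267), (0.06976833194494247, 0.01932305470108986), 73.26368713378906)
 blade 888 0.0026022555416645938 ((0.3794116675853729, -0.2901005446910858), (0.12660086154937744, 0.05868563801050186), 73.45621490478516)
```

Request:
{"fn": "jog_arm", "kwargs": {
  "ticks": [
    {"finger_gap":1,"xyz":[0.0353,-0.0089,0.014]},
    {"finger_gap":1,"xyz":[0.0353,-0.0089,0.014]},
    {"finger_gap":1,"xyz":[0.0353,-0.0089,0.014]},
    {"finger_gap":1,"xyz":[0.0353,-0.0089,0.014]},
    {"finger_gap":1,"xyz":[0.0353,-0.0089,0.014]},
    {"finger_gap":1,"xyz":[0.0353,-0.0089,0.014]},
    {"finger_gap":1,"yaw":-0.12},
    {"finger_gap":1,"yaw":-0.12}
  ]
}}

```text
t: 0.9
tool_pos: [0.3511, -0.379, 0.1465]
tool_rot: [[0.842, 0.539, -0.001], [0.539, -0.842, 0.001], [0.0, -0.002, -1.0]]
ft_force: [0.1, -0.4, 0.6]
gripper_width: 0.998
finger_force: 0.0
```

Request:
{"fn": "jog_arm", "kwargs": {
  "ticks": [
    {"finger_gap":1,"yaw":-0.12},
    {"finger_gap":1,"yaw":-0.12},
    {"finger_gap":1,"yaw":-0.12},
    {"finger_gap":1,"yaw":-0.12},
    {"finger_gap":1,"yaw":-0.12},
    {"finger_gap":1,"yaw":-0.118},
    {"finger_gap":1},
    {"finger_gap":1}
  ]
}}

```text
t: 1.7
tool_pos: [0.3504, -0.38, 0.1471]
tool_rot: [[0.289, 0.957, -0.0], [0.957, -0.289, 0.0], [0.0, -0.0, -1.0]]
ft_force: [-0.0, 0.1, -0.1]
gripper_width: 0.998
finger_force: 0.0
```

```bash
python3 - <<'E'
from h import *
az=np.radians(31.3);ux=np.r_[np.cos(az),np.sin(az)];uy=np.r_[-ux[1],ux[0]];S=np.r_[.5925,-.249]
for n in("top","side"):
    P=cloud(dict(np.load(n+"0.npz")));d=P[...,:2]-S;a=d@ux;b=d@uy
    for lo,hi in((-.035,-.015),(-.01,.01),(.015,.035)):
        print(n,lo,[(int(x*1000),*(np.percentile(P[...,2][(abs(a-x)<.003)&(b>lo)&(b<hi)],[5,50,95])*1000).round(0).astype(int)) for x in np.arange(-.1,.06,.006) if ((abs(a-x)<.003)&(b>lo)&(b<hi)).sum()>2])
    base=(P[...,2]>.004)&(P[...,2]<.03)&(abs(a)<.1)&(abs(b)<.09); q=np.c_[a[base],b[base]]
    print(" base a,b pct",np.percentile(q,[1,99],axis=0).round(4).tolist(),np.median(P[...,2][base]))
E
```

```text
top -0.035 [(-100, np.int64(-3), np.int64(-1), np.int64(1)), (-94, np.int64(-4), np.int64(-2), np.int64(2)), (-88, np.int64(-5), np.int64(-1), np.int64(2)), (-81, np.int64(-4), np.int64(-1), np.int64(7)), (-75, np.int64(6), np.int64(8), np.int64(10)), (-69, np.int64(6), np.int64(9), np.int64(12)), (-63, np.int64(6), np.int64(9), np.int64(11)), (-57, np.int64(5), np.int64(8), np.int64(11)), (-51, np.int64(6), np.int64(8), np.int64(11)), (-45, np.int64(7), np.int64(12), np.int64(53)), (-39, np.int64(50), np.int64(115), np.int64(119)), (-33, np.int64(7), np.int64(118), np.int64(128)), (-27, np.int64(8), np.int64(123), np.int64(129)), (-21, np.int64(122), np.int64(127), np.int64(139)), (-15, np.int64(128), np.int64(131), np.
[... 5231 characters left out ...]
0)), (-15, np.int64(8), np.int64(12), np.int64(135)), (-9, np.int64(8), np.int64(10), np.int64(134)), (-3, np.int64(11), np.int64(136), np.int64(140)), (2, np.int64(9), np.int64(147), np.int64(153)), (8, np.int64(8), np.int64(12), np.int64(147)), (14, np.int64(8), np.int64(11), np.int64(152)), (20, np.int64(8), np.int64(12), np.int64(155)), (26, np.int64(8), np.int64(11), np.int64(156)), (32, np.int64(8), np.int64(12), np.int64(158)), (38, np.int64(8), np.int64(75), np.int64(80)), (44, np.int64(8), np.int64(10), np.int64(11)), (50, np.int64(7), np.int64(10), np.int64(11)), (56, np.int64(7), np.int64(10), np.int64(12))]
 base a,b pct [[-0.0673, -0.0674], [0.0697, 0.0652]] 0.009589157790243845
```

Request:
{"fn": "jog_arm", "kwargs": {
  "ticks": [
    {"finger_gap":1,"xyz":[0,0,0.031]},
    {"finger_gap":1,"xyz":[0,0,0.031]},
    {"finger_gap":1,"xyz":[0,0,0.031]},
    {"finger_gap":1,"xyz":[0,0,0.02]},
    {"finger_gap":1,"xyz":[0,0,0.011]},
    {"finger_gap":0.7},
    {"finger_gap":0.4},
    {"finger_gap":0.25}
  ]
}}

```text
t: 2.5
tool_pos: [0.3508, -0.3806, 0.0244]
tool_rot: [[0.286, 0.958, 0.001], [0.958, -0.286, -0.002], [-0.001, 0.001, -1.0]]
ft_force: [-0.7, 0.7, -0.6]
gripper_width: 0.514
finger_force: 0.0
```

Request:
{"fn": "jog_arm", "kwargs": {
  "ticks": [
    {"finger_gap":0.1},
    {"finger_gap":0},
    {"finger_gap":0},
    {"finger_gap":0},
    {"finger_gap":0},
    {"finger_gap":0}
  ]
}}

```text
t: 3.1
tool_pos: [0.3506, -0.3805, 0.0238]
tool_rot: [[0.286, 0.958, 0.001], [0.958, -0.286, -0.001], [-0.001, 0.001, -1.0]]
ft_force: [-0.6, -0.7, 6.3]
gripper_width: 0.198
finger_force: 61.7
```

Request:
{"fn": "jog_arm", "kwargs": {
  "ticks": [
    {"finger_gap":0,"xyz":[0,0,-0.01]},
    {"finger_gap":0,"xyz":[0,0,-0.018]},
    {"finger_gap":0,"xyz":[0,0,-0.018]},
    {"finger_gap":0,"xyz":[0,0,-0.018]},
    {"finger_gap":0,"xyz":[0,0,-0.018]},
    {"finger_gap":0,"xyz":[0,0,-0.018]},
    {"finger_gap":0,"yaw":0.06},
    {"finger_gap":0,"yaw":0.1}
  ]
}}

```text
t: 3.9
tool_pos: [0.3505, -0.38, 0.1242]
tool_rot: [[0.437, 0.899, 0.0], [0.899, -0.437, -0.001], [-0.001, 0.001, -1.0]]
ft_force: [-0.1, 0.0, -0.8]
gripper_width: 0.199
finger_force: 60.9
```

Request:
{"fn": "jog_arm", "kwargs": {
  "ticks": [
    {"finger_gap":0,"yaw":0.1},
    {"finger_gap":0,"yaw":0.1},
    {"finger_gap":0,"yaw":0.1},
    {"finger_gap":0,"yaw":0.1},
    {"finger_gap":0,"yaw":0.1},
    {"finger_gap":0,"yaw":0.075},
    {"finger_gap":0},
    {"finger_gap":0}
  ]
}}

```text
t: 4.7
tool_pos: [0.3504, -0.38, 0.1235]
tool_rot: [[0.854, 0.521, -0.0], [0.521, -0.854, 0.0], [-0.0, -0.0, -1.0]]
ft_force: [0.6, -0.1, -1.5]
gripper_width: 0.197
finger_force: 60.8
```

```bash
cat > lift.py <<'E'
from h import *
import sys
s=r.state();p=np.array(s["tool_pos"]);R=np.array(s["tool_rot"]);x=R[:2,0]/np.linalg.norm(R[:2,0])
print("tcp",p.round(4),"az",np.degrees(np.arctan2(x[1],x[0])).round(2))
y=np.r_[-x[1],x[0]]
for n in("top","side"):
    P=cloud(vision.read_camera(n));d=P[...,:2]-p[:2];a=d@x;b=d@y;z=P[...,2]
    m=(a>.066)&(a<.2)&(abs(b)<.06)&(abs(z-p[2]+.023)<.02);q=np.c_[a[m],b[m],z[m]]
    k,*_=np.linalg.lstsq(np.c_[q[:,0]-.11,q[:,1],np.ones(len(q))],q[:,2],rcond=None)
    print(n,len(q),"blade pitch,roll deg",np.degrees(k[:2]).round(2),"z mid top",k[2].round(4),"rel tcp",(k[2]-p[2]).round(4),cv2.minAreaRect(q[:,:2].astype(np.float32)),"ext",np.percentile(q[:,:2],[1,99],axis=0).round(4).tolist())
E
python3 lift.py
```

```text
tcp [ 0.3504 -0.38    0.1235] az 31.39
top 1062 blade pitch,roll deg [-0.13 -0.1 ] z mid top 0.101 rel tcp -0.0225 ((0.11181369423866272, 0.00010105594992637634), (0.05992802977561951, 0.09119434654712677), 89.96432495117188) ext [[0.0671, -0.0294], [0.1565, 0.0293]]
side 985 blade pitch,roll deg [-0.06  0.26] z mid top 0.1017 rel tcp -0.0218 ((0.11237525939941406, 0.00019653141498565674), (0.0922313928604126, 0.060205768793821335), 0.11103586852550507) ext [[0.068, -0.0292], [0.1576, 0.0294]]
```

Request:
{"fn": "jog_arm", "kwargs": {
  "ticks": [
    {"finger_gap":0,"xyz":[0,0.007,0]},
    {"finger_gap":0,"xyz":[0.012,0.0072,0]},
    {"finger_gap":0,"xyz":[0.02,0,0]},
    {"finger_gap":0,"xyz":[0.025,0,0]},
    {"finger_gap":0,"xyz":[0.025,0,0]},
    {"finger_gap":0,"xyz":[0.025,0,0]},
    {"finger_gap":0,"xyz":[0.02,0,0]},
    {"finger_gap":0,"xyz":[0.01,0,0]}
  ]
}}

```text
t: 5.6
tool_pos: [0.4768, -0.32, 0.1231]
tool_rot: [[0.854, 0.521, 0.0], [0.521, -0.854, 0.0], [0.0, -0.0, -1.0]]
ft_force: [0.6, -0.5, -2.0]
gripper_width: 0.203
finger_force: 60.8
```

Request:
{"fn": "jog_arm", "kwargs": {
  "ticks": [
    {"finger_gap":0,"xyz":[0.01,0,0]},
    {"finger_gap":0,"xyz":[0.01,0,0]},
    {"finger_gap":0,"xyz":[0.01,0,0]},
    {"finger_gap":0},
    {"finger_gap":0}
  ]
}}

```text
t: 6.1
tool_pos: [0.5005, -0.3056, 0.1233]
tool_rot: [[0.855, 0.519, -0.0], [0.519, -0.855, -0.0], [-0.0, -0.0, -1.0]]
ft_force: [0.7, 0.6, -0.8]
gripper_width: 0.203
finger_force: 60.9
```

```bash
python3 - <<'E'
from h import *
s=r.state();print(np.array(s["ft_force"]).round(2))
c=snap("side","side1.npz");crop(c,270,130,130,130,4,"pics/s1.png");t=snap("top","top1.npz")
p=s["tool_pos"];P=cloud(t);x=np.array(s["tool_rot"])[:2,0];d=P[...,:2]-p[:2];a=d@x;b=d@np.r_[-x[1],x[0]]
hsv=cv2.cvtColor(t["image"],cv2.COLOR_RGB2HSV)
m=(hsv[...,1]>80)&(P[...,2]>.1)&(a>.05)&(a<.17)&(abs(b)<.06);print("board a,b",np.percentile(np.c_[a[m],b[m]],[1,99],axis=0).round(4).tolist())
E
```

```text
[ 0.72  0.56 -0.83]
board a,b [[0.053, -0.0503], [0.1345, 0.0498]]
```

View pics/s1.png

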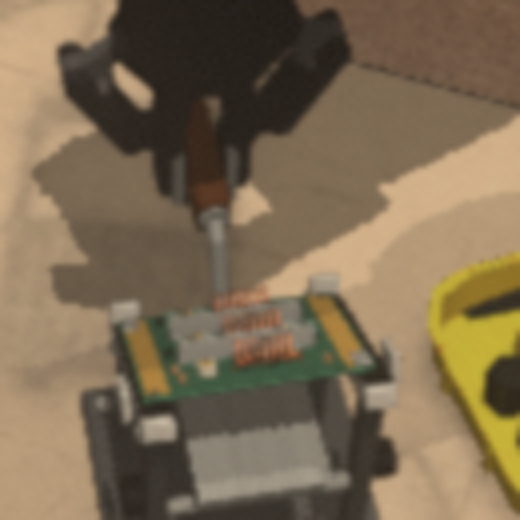

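Picture: the blade shows under the board at (260,450), centred between the rails, with nothing touching. Next is a slow lift.

Request:
{"fn": "jog_arm", "kwargs": {
  "ticks": [
    {"finger_gap":0,"xyz":[0,0,-0.005]},
    {"finger_gap":0,"xyz":[0,0,-0.003]},
    {"finger_gap":0,"xyz":[0,0,-0.003]},
    {"finger_gap":0,"xyz":[0,0,-0.003]},
    {"finger_gap":0,"xyz":[0,0,-0.003]},
    {"finger_gap":0,"xyz":[0,0,-0.003]},
    {"finger_gap":0,"xyz":[0,0,-0.003]},
    {"finger_gap":0,"xyz":[0,0,-0.003]}
  ]
}}

```text
t: 7.0
tool_pos: [0.5005, -0.3055, 0.1495]
tool_rot: [[0.855, 0.519, -0.0], [0.519, -0.855, -0.0], [-0.0, 0.0, -1.0]]
ft_force: [-0.1, 0.3, -1.3]
gripper_width: 0.204
finger_force: 60.8
```

Request:
{"fn": "jog_arm", "kwargs": {
  "ticks": [
    {"finger_gap":0,"xyz":[0,0,-0.003]},
    {"finger_gap":0,"xyz":[0,0,-0.003]},
    {"finger_gap":0,"xyz":[0,0,-0.003]},
    {"finger_gap":0,"xyz":[0,0,-0.003]},
    {"finger_gap":0}
  ]
}}

```text
t: 7.5
tool_pos: [0.5007, -0.3056, 0.1618]
tool_rot: [[0.855, 0.519, 0.001], [0.519, -0.855, -0.0], [0.0, 0.001, -1.0]]
ft_force: [-0.0, -0.0, -1.2]
gripper_width: 0.194
finger_force: 60.8
```

```bash
cat > bd.py <<'E'
from h import *
import sys
s=r.state();p=np.array(s["tool_pos"]);x=np.array(s["tool_rot"])[:2,0];y=np.r_[-x[1],x[0]]
print("tcp",p.round(4),"F",np.array(s["ft_force"]).round(1),"M",np.array(s["wrist_torque"]).round(2),"az",np.degrees(np.arctan2(x[1],x[0])).round(2))
for n in("top","side"):
    c=vision.read_camera(n);P=cloud(c);d=P[...,:2]-p[:2];a=d@x;b=d@y;z=P[...,2]-p[2]
    hsv=cv2.cvtColor(c["image"],cv2.COLOR_RGB2HSV).astype(int)
    m=(hsv[...,1]>70)&(a>.045)&(a<.19)&(abs(b)<.075)&(z>-.04)&(z<.06)&((a>.06)|(abs(b)>.02))
    g=m&(hsv[...,0]>35)&(hsv[...,0]<100);q=np.c_[a[g],b[g],z[g]]
    if len(q)<20: print(n,len(q));continue
    for _ in range(4):
        k,*_x=np.linalg.lstsq(np.c_[q[:,0]-.104,q[:,1],np.ones(len(q))],q[:,2],rcond=None);e=q[:,2]-np.c_[q[:,0]-.104,q[:,1],np.ones(len(q))]@k;q=q[abs(e)<.004]
    w=np.c_[a[m],b[m]];e=z[m]-np.c_[w[:,0]-.104,w[:,1],np.ones(len(w))]@k;w=w[abs(e)<.006]
    print(n,len(q),"pitch,roll",np.degrees(np.arctan(k[:2])).round(1),"z rel tcp at .104",k[2].round(4),"ext a",np.percentile(w[:,0],[.5,99.5]).round(4),"b",np.percentile(w[:,1],[.5,99.5]).round(4),"rect",cv2.minAreaRect(w.astype(np.float32)))
    if len(sys.argv)>1 and n==sys.argv[2]:
        u,v=proj(c,np.r_[p[:2]+.08*x,p[2]]).astype(int); u0,v0=max(u-75,0),max(v-65,0); crop(c,u0,v0,150,130,4,sys.argv[1])
E
python3 bd.py
```

```text
tcp [ 0.5007 -0.3056  0.1618] F [-0.  -0.  -1.2] M [-0.08  0.11 -0.01] az 31.27
top 115 pitch,roll [12.1 -0.1] z rel tcp at .104 -0.0102 ext a [0.083  0.1481] b [-0.0586  0.0484] rect ((0.12559057772159576, -0.0061100199818611145), (0.10642270743846893, 0.06622576713562012), 75.46116638183594)
side 389 pitch,roll [13.6  0.1] z rel tcp at .104 -0.0102 ext a [0.0635 0.1448] b [-0.0504  0.0495] rect ((0.10318844020366669, 0.00436348095536232), (0.11044280976057053, 0.08519239723682404), 89.57575988769531)
```

Request:
{"fn": "jog_arm", "kwargs": {
  "ticks": [
    {"finger_gap":0,"xyz":[0,0,-0.003]},
    {"finger_gap":0,"xyz":[0,0,-0.003]},
    {"finger_gap":0,"xyz":[0,0,-0.003]},
    {"finger_gap":0,"xyz":[0,0,-0.003]},
    {"finger_gap":0,"xyz":[0,0,-0.003]},
    {"finger_gap":0,"xyz":[0,0,-0.003]},
    {"finger_gap":0,"xyz":[0,0,-0.003]},
    {"finger_gap":0}
  ]
}}

```text
t: 8.4
tool_pos: [0.5007, -0.3056, 0.1828]
tool_rot: [[0.855, 0.519, 0.001], [0.519, -0.855, -0.0], [0.0, 0.001, -1.0]]
ft_force: [0.2, -0.2, -1.1]
gripper_width: 0.202
finger_force: 60.7
```

```bash
python3 bd.py pics/s2.png side
```

```text
tcp [ 0.5007 -0.3056  0.1828] F [ 0.2 -0.2 -1.1] M [-0.12  0.17 -0.02] az 31.27
top 99 pitch,roll [-1.7 -0.3] z rel tcp at .104 -0.0196 ext a [0.0885 0.1471] b [-0.0522  0.0484] rect ((0.12215989828109741, -0.001322418451309204), (0.10112380236387253, 0.06835417449474335), 86.45431518554688)
side 565 pitch,roll [ 0.2 -0.1] z rel tcp at .104 -0.02 ext a [0.0657 0.147 ] b [-0.0505  0.049 ] rect ((0.11008435487747192, 0.0013437867164611816), (0.09045078605413437, 0.10437298566102982), 0.07696434110403061)
```

View pics/s2.png

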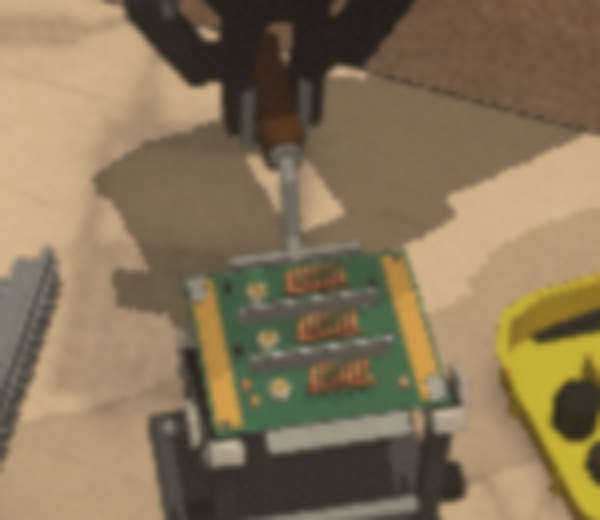

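Picture: the board lies level on the blade against the heel (300,255), with the tip visible at (335,435). I'll lift it clear and carry it over.

Request:
{"fn": "jog_arm", "kwargs": {
  "ticks": [
    {"finger_gap":0,"xyz":[0,0,-0.004]},
    {"finger_gap":0,"xyz":[0,0,-0.006]},
    {"finger_gap":0,"xyz":[0,0,-0.007]},
    {"finger_gap":0,"xyz":[0,0,-0.007]},
    {"finger_gap":0,"xyz":[0,0,-0.006]},
    {"finger_gap":0,"xyz":[-0.002,0.002,-0.003]},
    {"finger_gap":0,"xyz":[-0.005,0.005,-0.001]},
    {"finger_gap":0,"xyz":[-0.007,0.0075,0]}
  ]
}}

```text
t: 9.3
tool_pos: [0.496, -0.3257, 0.2163]
tool_rot: [[0.855, 0.519, -0.0], [0.519, -0.855, 0.0], [-0.0, -0.0, -1.0]]
ft_force: [0.1, -1.1, -1.8]
gripper_width: 0.202
finger_force: 60.7
```

Request:
{"fn": "jog_arm", "kwargs": {
  "ticks": [
    {"finger_gap":0,"xyz":[-0.009,0.0098,0]},
    {"finger_gap":0,"xyz":[-0.01,0.011,0]},
    {"finger_gap":0,"xyz":[-0.01,0.011,0]},
    {"finger_gap":0,"xyz":[-0.01,0.011,0]},
    {"finger_gap":0,"xyz":[-0.01,0.011,0]},
    {"finger_gap":0,"xyz":[-0.01,0.011,0]},
    {"finger_gap":0,"xyz":[-0.01,0.011,0]},
    {"finger_gap":0,"xyz":[-0.01,0.011,0]}
  ]
}}

```text
t: 10.1
tool_pos: [0.4734, -0.4416, 0.2162]
tool_rot: [[0.855, 0.519, -0.0], [0.519, -0.855, 0.0], [0.0, -0.0, -1.0]]
ft_force: [0.2, 0.9, -1.2]
gripper_width: 0.202
finger_force: 60.7
```

Request:
{"fn": "jog_arm", "kwargs": {
  "ticks": [
    {"finger_gap":0,"xyz":[-0.01,0.011,0]},
    {"finger_gap":0,"xyz":[-0.01,0.011,0]},
    {"finger_gap":0,"xyz":[-0.008,0.0095,0]},
    {"finger_gap":0,"xyz":[-0.006,0.007,0]},
    {"finger_gap":0,"xyz":[-0.0032,0.0045,0]},
    {"finger_gap":0,"xyz":[0,0.0023,0],"yaw":0.02},
    {"finger_gap":0,"yaw":0.04},
    {"finger_gap":0,"yaw":0.05}
  ]
}}

```text
t: 10.9
tool_pos: [0.4657, -0.4981, 0.2163]
tool_rot: [[0.907, 0.42, 0.0], [0.42, -0.907, 0.0], [0.0, -0.0, -1.0]]
ft_force: [-0.7, -0.1, -1.6]
gripper_width: 0.195
finger_force: 60.7
```

Request:
{"fn": "jog_arm", "kwargs": {
  "ticks": [
    {"finger_gap":0,"yaw":0.05},
    {"finger_gap":0,"yaw":0.05},
    {"finger_gap":0,"yaw":0.05},
    {"finger_gap":0,"yaw":0.05},
    {"finger_gap":0,"yaw":0.04},
    {"finger_gap":0,"yaw":0.028},
    {"finger_gap":0},
    {"finger_gap":0}
  ]
}}

```text
t: 11.7
tool_pos: [0.4655, -0.4983, 0.2163]
tool_rot: [[0.986, 0.168, 0.0], [0.168, -0.986, 0.0], [0.0, -0.0, -1.0]]
ft_force: [-0.5, -0.4, -1.7]
gripper_width: 0.202
finger_force: 60.7
```

```bash
python3 bd.py
```

```text
tcp [ 0.4655 -0.4983  0.2163] F [-0.5 -0.4 -1.7] M [-0.03  0.16  0.03] az 9.66
top 396 pitch,roll [-0.  0.] z rel tcp at .104 -0.0208 ext a [0.0654 0.1448] b [-0.0505  0.0489] rect ((0.10551007091999054, -0.0009680092334747314), (0.0812656506896019, 0.1015629693865776), 1.2769436836242676)
side 474 pitch,roll [0.  0.1] z rel tcp at .104 -0.02 ext a [0.0639 0.1467] b [-0.0499  0.0494] rect ((0.10908646136522293, -0.0003882870078086853), (0.10122007131576538, 0.0962173193693161), 89.37788391113281)
```

Request:
{"fn": "jog_arm", "kwargs": {
  "ticks": [
    {"finger_gap":0,"xyz":[-0.0006,-0.0017,0.006]},
    {"finger_gap":0,"xyz":[-0.0006,-0.0017,0.012]},
    {"finger_gap":0,"xyz":[0,0,0.018]},
    {"finger_gap":0,"xyz":[0,0,0.018]},
    {"finger_gap":0,"xyz":[0,0,0.018]},
    {"finger_gap":0,"xyz":[0,0,0.018]},
    {"finger_gap":0,"xyz":[0,0,0.018]},
    {"finger_gap":0,"xyz":[0,0,0.012]}
  ]
}}

```text
t: 12.6
tool_pos: [0.4631, -0.4944, 0.0939]
tool_rot: [[0.986, 0.167, -0.002], [0.167, -0.986, 0.002], [-0.001, -0.003, -1.0]]
ft_force: [-0.5, -0.0, -2.2]
gripper_width: 0.2
finger_force: 60.7
```

Request:
{"fn": "jog_arm", "kwargs": {
  "ticks": [
    {"finger_gap":0,"xyz":[0,0,0.008]},
    {"finger_gap":0,"xyz":[0,0,0.003]},
    {"finger_gap":0}
  ]
}}

```text
t: 12.9
tool_pos: [0.4637, -0.4953, 0.0853]
tool_rot: [[0.986, 0.167, 0.0], [0.167, -0.986, -0.0], [0.0, 0.0, -1.0]]
ft_force: [0.9, -0.1, -1.8]
gripper_width: 0.201
finger_force: 60.7
```

```bash
python3 - <<'E'
from h import *
s=r.state();p=np.array(s["tool_pos"]);print(p)
# case wall lines: residual of wall-top points in the case's frame, given TCP-derived board centre
x=np.array(s["tool_rot"])[:2,0];y=np.r_[-x[1],x[0]]
for n in("top","side"):
    for f in(1,):
        P=cloud(dict(np.load(n+"0.npz")));d=P[...,:2]-p[:2];a=d@x-.104;b=d@y;z=P[...,2]
        m=(z>.035)&(z<.045)&(abs(a)<.08)&(abs(b)<.08)
        print(n,"walls rel board: b",np.percentile(b[m&(b>0)&(a<.04)],[5,95]).round(4),np.percentile(b[m&(b<0)&(a<.04)],[5,95]).round(4),"a",np.percentile(a[m],[1,99]).round(4))
        for a0 in(-.04,.03):
            k=m&(abs(a-a0)<.015);print("   at a",a0,np.median(b[k&(b>.03)]).round(4),np.median(b[k&(b<-.03)]).round(4))
E
python3 bd.py pics/t3.png top
```

```text
[ 0.46365461 -0.49527378  0.08529356]
top walls rel board: b [0.0554 0.06  ] [-0.0635 -0.0586] a [-0.0581  0.0613]
   at a -0.04 0.0575 -0.0611
   at a 0.03 0.0578 -0.0611
side walls rel board: b [0.0562 0.0608] [-0.0623 -0.0577] a [-0.0559  0.0625]
   at a -0.04 0.059 -0.0601
   at a 0.03 0.0591 -0.0594
tcp [ 0.4637 -0.4953  0.0853] F [ 0.9 -0.1 -1.8] M [-0.01  0.18 -0.04] az 9.61
top 235 pitch,roll [-0. -0.] z rel tcp at .104 -0.0209 ext a [0.0656 0.1442] b [-0.0502  0.0492] rect ((0.10476405173540115, -0.0010217465460300446), (0.10063500702381134, 0.08200226724147797), 89.85127258300781)
side 390 pitch,roll [0.  0.1] z rel tcp at .104 -0.0193 ext a [0.0642 0.1461] b [-0.0495  0.0491] rect ((0.10359135270118713, -0.00038104504346847534), (0.10004347562789917, 0.08822443336248398), 89.76374053955078)
```

View pics/t3.png

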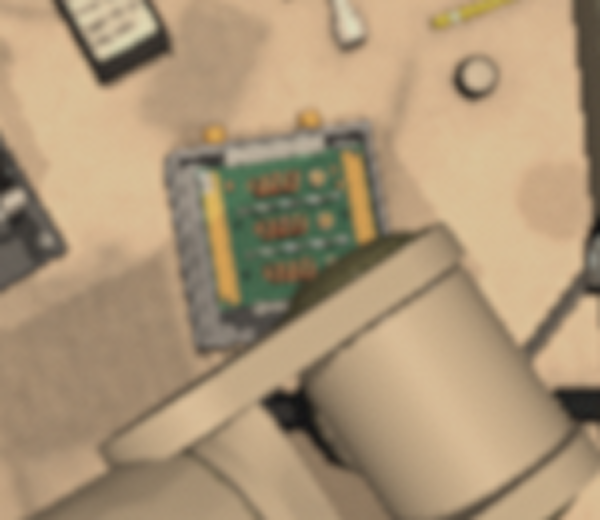

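Picture: the board (290,230) sits inside the case walls (175–375), with the blade tip at (275,150) short of the end wall. I'll lower it gently.

Request:
{"fn": "jog_arm", "kwargs": {
  "ticks": [
    {"finger_gap":0,"xyz":[-0.002,0.0005,0.006]},
    {"finger_gap":0,"xyz":[0,0,0.01]},
    {"finger_gap":0,"xyz":[0,0,0.01]},
    {"finger_gap":0,"xyz":[0,0,0.005]},
    {"finger_gap":0,"xyz":[0,0,0.002]},
    {"finger_gap":0,"xyz":[0,0,0.002]},
    {"finger_gap":0,"xyz":[0,0,0.002]},
    {"finger_gap":0,"xyz":[0,0,0.002]}
  ]
}}

```text
t: 13.8
tool_pos: [0.4618, -0.4962, 0.0465]
tool_rot: [[0.986, 0.167, 0.0], [0.167, -0.986, -0.001], [0.0, 0.001, -1.0]]
ft_force: [-0.2, 0.1, -0.8]
gripper_width: 0.201
finger_force: 60.8
```

Request:
{"fn": "jog_arm", "kwargs": {
  "ticks": [
    {"finger_gap":0,"xyz":[0,0,0.002]},
    {"finger_gap":0,"xyz":[0,0,0.002]},
    {"finger_gap":0,"xyz":[0,0,0.002]},
    {"finger_gap":0,"xyz":[0,0,0.002]},
    {"finger_gap":0,"xyz":[0,0,0.002]},
    {"finger_gap":0},
    {"finger_gap":0}
  ]
}}

```text
t: 14.5
tool_pos: [0.4617, -0.4961, 0.0363]
tool_rot: [[0.986, 0.167, 0.0], [0.167, -0.986, 0.0], [0.0, -0.0, -1.0]]
ft_force: [-1.1, 0.1, -0.8]
gripper_width: 0.195
finger_force: 60.8
```

```bash
python3 bd.py
```

```text
tcp [ 0.4617 -0.4961  0.0363] F [-1.1  0.1 -0.8] M [0.04 0.09 0.01] az 9.61
top 216 pitch,roll [ 0.1 -0. ] z rel tcp at .104 -0.0098 ext a [0.0658 0.1795] b [-0.0656  0.0493] rect ((0.12270911782979965, -0.008545748889446259), (0.11656708270311356, 0.11491993069648743), 89.88876342773438)
side 372 pitch,roll [ 0.2 -0.1] z rel tcp at .104 -0.0088 ext a [0.0633 0.18  ] b [-0.0504  0.0492] rect ((0.10981257259845734, -0.0021537989377975464), (0.10711678117513657, 0.14842335879802704), 79.21792602539062)
```

Request:
{"fn": "jog_arm", "kwargs": {
  "ticks": [
    {"finger_gap":0,"xyz":[-0.004,0,0]},
    {"finger_gap":0,"xyz":[-0.008,0,0]},
    {"finger_gap":0,"xyz":[-0.012,0,0]},
    {"finger_gap":0,"xyz":[-0.015,0,0]},
    {"finger_gap":0,"xyz":[-0.015,0,0]},
    {"finger_gap":0,"xyz":[-0.015,0,0]},
    {"finger_gap":0,"xyz":[-0.015,0,0]},
    {"finger_gap":0,"xyz":[-0.015,0,0]}
  ]
}}

```text
t: 15.4
tool_pos: [0.3627, -0.5129, 0.0364]
tool_rot: [[0.986, 0.167, 0.0], [0.167, -0.986, -0.0], [0.0, 0.0, -1.0]]
ft_force: [0.0, -0.1, -1.5]
gripper_width: 0.2
finger_force: 60.8
```

Request:
{"fn": "jog_arm", "kwargs": {
  "ticks": [
    {"finger_gap":0,"xyz":[-0.015,0,0]},
    {"finger_gap":0,"xyz":[-0.012,0,0]},
    {"finger_gap":0,"xyz":[-0.004,0,0.003]},
    {"finger_gap":0,"xyz":[0,0,0.004]},
    {"finger_gap":0,"xyz":[0,0,0.003]},
    {"finger_gap":0,"xyz":[0,0,0.002]},
    {"finger_gap":0}
  ]
}}

```text
t: 16.1
tool_pos: [0.3341, -0.5176, 0.0242]
tool_rot: [[0.986, 0.168, 0.0], [0.168, -0.986, 0.0], [0.0, -0.0, -1.0]]
ft_force: [-0.9, 0.4, -0.7]
gripper_width: 0.205
finger_force: 60.9
```

```bash
python3 - <<'E'
from h import *
s=r.state();print(s["tool_pos"],s["ft_force"])
t=snap("side","side4.npz");crop(t,150,110,170,140,4,"pics/s4.png")
c=dict(np.load("top0.npz"));print("bench edge",ray(c,400,313,0))
E
```

```text
[ 0.33406053 -0.51759499  0.02419403] [-0.92718215  0.36405993 -0.6690959 ]
bench edge [ 0.27709887 -0.54138977  0.        ]
```

View pics/s4.png

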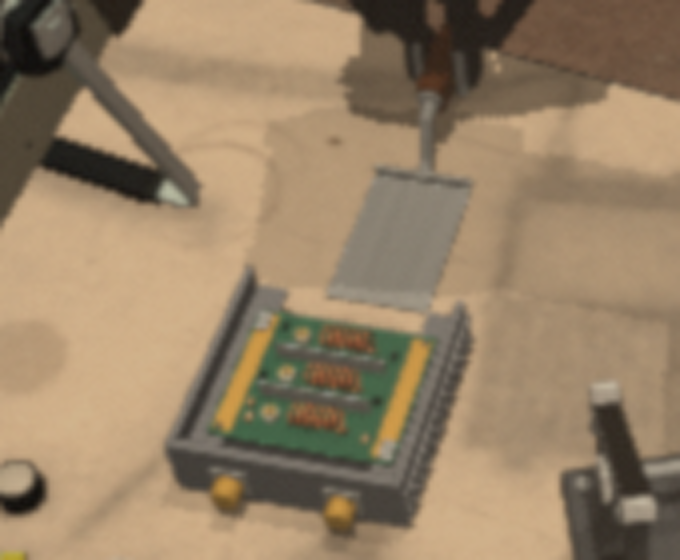

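Picture: the board lies level on both ledges inside the case (325,385), and the blade (400,240) is clear of it. I'll set the lifter down and release it.

Request:
{"fn": "jog_arm", "kwargs": {
  "ticks": [
    {"finger_gap":0,"xyz":[0,0,0.0007]},
    {"finger_gap":0,"xyz":[0,0,0.0003]},
    {"finger_gap":0}
  ]
}}

```text
t: 16.45
tool_pos: [0.3338, -0.5178, 0.0239]
tool_rot: [[0.986, 0.167, 0.0], [0.167, -0.986, -0.0], [0.0, 0.0, -1.0]]
ft_force: [-0.8, 2.9, 5.2]
gripper_width: 0.203
finger_force: 61.8
```

Request:
{"fn": "jog_arm", "kwargs": {
  "ticks": [
    {"finger_gap":0.3},
    {"finger_gap":0.4},
    {"finger_gap":0.6},
    {"finger_gap":0.7},
    {"finger_gap":0.7},
    {"finger_gap":0.7}
  ]
}}

```text
t: 17.05
tool_pos: [0.3336, -0.5178, 0.0233]
tool_rot: [[0.986, 0.167, -0.0], [0.167, -0.986, 0.0], [-0.0, -0.0, -1.0]]
ft_force: [-0.5, -0.4, -1.0]
gripper_width: 0.698
finger_force: 0.0
```

Request:
{"fn": "jog_arm", "kwargs": {
  "ticks": [
    {"finger_gap":0.7,"xyz":[0,0,-0.01]},
    {"finger_gap":0.7,"xyz":[0,0,-0.02]},
    {"finger_gap":0.7,"xyz":[0,0,-0.03]},
    {"finger_gap":0.7,"xyz":[0,0,-0.03]},
    {"finger_gap":0.7,"xyz":[0,0,-0.03]},
    {"finger_gap":0.7,"xyz":[0,0,-0.02]},
    {"finger_gap":0.7},
    {"finger_gap":0.7}
  ]
}}

```text
t: 17.85
tool_pos: [0.3335, -0.5176, 0.1633]
tool_rot: [[0.986, 0.167, 0.0], [0.167, -0.986, -0.0], [0.0, 0.0, -1.0]]
ft_force: [0.6, -0.7, -0.0]
gripper_width: 0.699
finger_force: 0.0
```

```bash
python3 - <<'E'
from h import *
az=np.radians(9.6);x=np.r_[np.cos(az),np.sin(az)];y=np.r_[-x[1],x[0]]
c=snap("side");crop(c,90,110,320,260,2.4,"pics/s5.png")
P=cloud(c);d=P[...,:2]-[.334,-.5176];a=d@x;b=d@y;z=P[...,2]
for nm,m in(("blade",(a>.068)&(a<.15)&(abs(b)<.027)),("handle",(a>-.03)&(a<.03)&(abs(b)<.006)&(z<.1))): print(nm,m.sum(),np.percentile(z[m],[5,50,95]).round(4))
hsv=cv2.cvtColor(c["image"],cv2.COLOR_RGB2HSV).astype(int)
d=P[...,:2]-[.5685,-.4784];a=d@x;b=d@y;g=(abs(a)<.06)&(abs(b)<.055)&(hsv[...,0]>35)&(hsv[...,0]<100)&(hsv[...,1]>70)
k,*_=np.linalg.lstsq(np.c_[a[g],b[g],np.ones(g.sum())],z[g],rcond=None);print("board",np.degrees(k[:2]),k[2],np.percentile(a[g],[1,99]),np.percentile(b[g],[1,99]))
E
```

```text
blade 612 [-0.      0.0023  0.0047]
handle 157 [-0.0018  0.0516  0.0548]
board [0.10497201 0.09899633] 0.027429795147968894 [-0.040728    0.03910115] [-0.03823617  0.03556268]
```

View pics/s5.png

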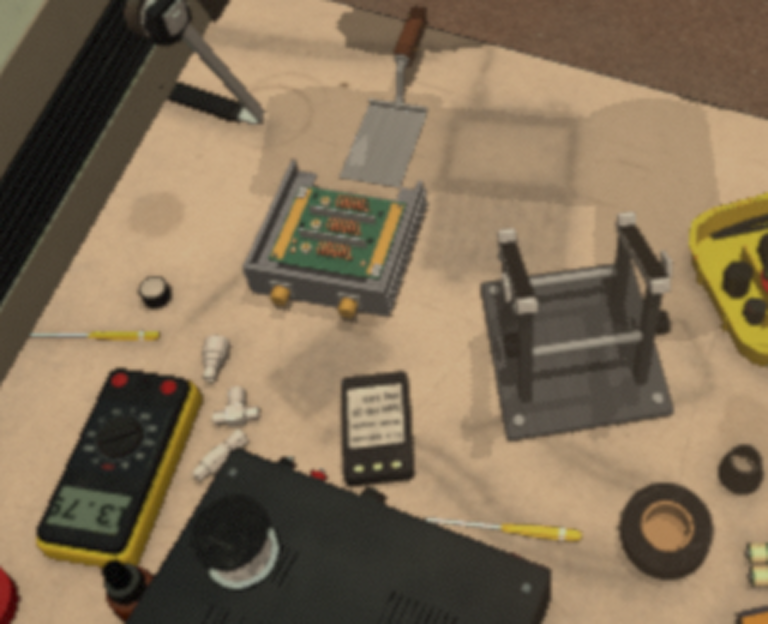

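The last picture shows the board level in the case (340,230), the lifter flat on the bench (390,130), the stand empty and the bystanders where they were. I'm handing it in.

```bash
python3 -c "
from station import r, vision
print(r.sign_off())"
```

```text
the job is handed in; nothing more can be done
None
```

The job is handed in at about 18 s: the board lies level on both ledges inside the case, the lifter lies flat on the bench clear of it, and the other things look undisturbed in the last picture; the sign-off returned no verdict.

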